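Press-seal a petri dish in its fixture

ROBOT

A 6-joint arm with a two-finger parallel gripper is mounted at the origin on a cart in front of the work surface, level with it; the furniture and walls round the work are solid. World frame = base frame: x ahead of the robot, y to its left, z up, the work surface at z = 0. Lengths are in m, angles in rad, forces in N, time in s.
With the tool pointing down it reaches from about 0.375 to 0.925 m from the base axis. Payload 5.7 kg.
Tool frame: the origin (TCP) lies at the centre of the arm's flange, where the gripper is bolted on; the fingertips stand 173 mm ahead of it and the grasp point (between the pads) lies 155 mm ahead of it (bot.hold_point_z is the distance from the TCP to the grasp point, in m); z points along the fingers, y is the direction in which the jaws open and shut (so a half turn about z gives the same grasp; the last joint's range is limited). The gripper opens to 85 mm and grips with 20 to 120 N. Pads are 22 mm wide; open, the fingers measure 114 mm over their backs; the gripper's body (76 mm by 85 mm) begins 54 mm behind the grasp point. The pads swing forward as they close: fully open they stand 13 mm farther back than shut.
Start: joints at [-1.344, 0.359, 1.51, -0, 1.272, -0.115], TCP at [0.201, -0.565, 0.405] pointing down, gripper open.
Joint ranges: [-2.97, 2.97], [-1.01, 2.36], [0.21, 2.38], [-0.96, 4.11], [0.2, 2.71], [-2.98, 2.98]. Speed limits (rad/s): [2.39, 2.39, 3.14, 3.14, 3.14, 3.14].

INTERFACE

Orientations are given as a rotation vector (axis times angle).
In Python, from station import readout, grab_frame, workorder, bot gives the robot as it stands. The module is installed in compiled form; this text tells all that it offers.
- The arm moves only by the tool drive_tool, never from a script. Its argument "increments" is a list of rows, each an object of numbers: "tx", "ty", "tz": the shift along the tool's x, y, z in cm; "spin": the turn about the tool's z in degrees. A call has 1 to 10 rows; each row shifts and turns the commanded pose from where the row before left it, along the tool's axes as they then stand; what a row does not reach is not made up. A row lasts 1/8 s, in which the tool goes at most 62.5 mm and 10.7 degrees, less where a joint would pass 70% of its speed; a pose out of reach is approached as far as the arm can. A call is refused whole if a number of a shift passes 6.25 or a number of a turn 10.7, either way. A call with a gripper value outside its range is refused whole. "jaw" is the closure, from 0 (fully open) to 1 (shut), set as the call begins (left out, the last holds). The fingers move at their own pace and stop on an object; "newtons" is the grip in N (left out, the last holds). Time passes only in rows, so rows that do not move let the fingers close. It gives the time, the measured TCP pose, the force and the opening at its end, in the units of the state.
- readout.get_state(): the state, without advancing time (a new reading comes with each control period).
- grab_frame(name): name is "scene" or "top" or "wrist"; returns a dict with "color" (384x512x3 uint8, red, green, blue), "fovy" (degrees; the focal length in pixels is half the picture's height over the tangent of half this angle, whatever the lens; pixels are square), "cx", "cy" (the principal point, pixels), "rvec" (rotation vector, rad) and "tvec" (3), from world to camera coordinates, as OpenCV has them. Camera axes: x right, y down, z forward; pixel columns grow to the right and rows downward; lengths in m; the calibration is good to about 2 mm. The wrist camera is an equidistant fisheye: a pixel r from the principal point sees the ray r / f radians off the axis. A picture is of the moment at which its call begins. There is no depth.
- workorder.job_done(): hands the job in, once; it reports no verdict.
The state is a dict: "time_s": time; "joint_pos": joint angles; "joint_vel": joint speeds; "joint_efforts": joint torques, N m; "position": TCP position; "orientation": TCP orientation; "force": force on the tool from outside, world axes, zero at the start; "moment": the same for the moment, N m; "finger_gap": finger opening in m.
Only numpy, scipy, OpenCV 4.12 (cv2) and the standard library are available. Lean on these libraries where they do the work, as an engineer would, in place of code of your own. Each camera call takes 0.05 s, during which the arm holds its last target. There are 200 camera calls.

TASK

Push the pink petri dish along the worktop, flat on the surface, into the open front of the grey press fixture until it rests against the back stop. Then pick up the blue press cover by its black grip bar, slide it over the fixture's two locating pins, which it hides from view, until it drops on, and press it down fully so that it sits flush on the fixture with its sprung pad on the dish. Finish while still gripping the bar and holding the cover down (it springs up if let go), and leave the blue tip box, the red-capped jar and the white-capped sample cup where they stand.

Things in the scene. Friction and masses are not known exactly. Their poses are not given: they have to be found in the camera images.
- fixture: grey press fixture, fixed: a U of walls 26 mm high, no floor, open to its own -x. Origin on the worktop where the centre of the fully inserted dish belongs; +x is the push-in direction (within 0.3 rad of world x), z up. Side walls at y = 48.5 to 77.5 mm either side, x = -32 to 52 mm (97 mm between them); back stop's face at x = 46 mm
- mouth (a point): centre of the fixture's mouth, on the worktop at fixture x = -57 mm, y = 0. From here to x = -32 mm two flared lips, 20 mm high, narrow the way in from 122 mm to 97 mm
- pin_left (a point): tip of the fixture's steel locating pin at fixture x = 0, y = +63 mm, z = 41 mm. Each pin is 11 mm thick and stands 15 mm above the wall top (26 mm), its last 5 mm tapering to a 6 mm flat tip
- pin_right (a point): tip of the other, equal pin, at fixture x = 0, y = -63 mm, z = 41 mm
- dish: closed petri dish with pink agar, a flat disc 91 mm across and 15 mm high, 40 g, sliding freely on the worktop. Origin at the centre of its underside. Too wide to grip across; push it on its side with the fingertips close above the worktop
- cover: blue press cover, loose, about 0.28 kg: a block 80 (x) x 160 (y) x 20 mm. Origin at the centre of the block's underside (18 mm above the worktop at the start, when the cover stands on its pad), z up; its x is within 0.5 rad of world x. Over dish and pins, unpressed, the underside stands 6 mm above the fixture's wall tops; pressed home it lies flush on them, 26 mm up
- hole_round (a point): mouth of a blind round hole for a pin in the cover's underside, at cover y = -63 mm: 14 mm wide, 17 mm deep
- hole_slot (a point): mouth of a blind slot for the other pin in the cover's underside, at cover y = +63 mm: 14 mm in x, 18 mm in y, 17 mm deep. The cover fits either way round
- grip_bar (a point): point inside the cover's black grip bar, 40 mm above the block's underside. The bar is 60 mm (cover x) by 16 mm (cover y), from 20 to 56 mm above the block's underside; grip it across its 16 mm
- pad (a joint): how far the sprung pad is pushed up into the cover: 0 = free (as at the start), about 0.006 m = cover pressed home on the dish. The pad is a black rubber disc 56 mm across under the cover's centre, reaching 18 mm below the block's underside when free. Its spring takes 5 N to start and 10 N at 6 mm; the cover's weight gives 3 N of that
- tip_box: bystander: blue tip box 95 x 124 x 76 mm, origin at the centre of its underside; leave it alone
- red_jar: bystander: white jar with a red cap, 62 mm across, 60 mm high, origin at the centre of its underside; leave it alone
- sample_cup: bystander: white cup with a white cap, 62 mm across, 66 mm high, origin at the centre of its underside; leave it alone

How it is judged:
By the outcome, as a careful person would: the job done as asked, in the order asked, and still so for the second after the job is handed in, while the arm keeps its last pose, push and grip.
It also fails if it takes over 58 s, if anything falls off the work surface, if the arm or the gripper's body presses on something with over 40 N, if the wrist force passes 120 N, or if a joint passes its speed limit or range.

## Working session

There is one attempt and no reset: what is moved stays moved. The work goes in short steps, Python scripts to look and compute and a tool call to move; the robot and the scene stay as the last step left them, time stands still between calls to the robot, and variables do not carry over. Pictures are saved under pics/ and viewed, about 8 in all and at most 12, crops included, and the job is handed in when it is done.

Besides the shell and the picture viewer there is one more tool, called after "Request:" as a command line: name --argument value ..., lists and objects as JSON in quotes. drive_tool: Moves the arm, as the interface text tells. Its arguments: {"type":"object","properties":{"increments":{"type":"array","items":{"type":"object","properties":{"tx":{"type":"number"},"ty":{"type":"number"},"tz":{"type":"number"},"spin":{"type":"number"}}}},"jaw":{"type":"number"},"newtons":{"type":"number"}},"required":["increments"]}

```bash
mkdir -p pics
cat > h.py <<'E'
import numpy as np, cv2
from station import readout, grab_frame, workorder, bot
def snap(n,f):
    d=grab_frame(n); cv2.imwrite('pics/'+f,cv2.cvtColor(d['color'],cv2.COLOR_RGB2BGR)); 
    np.save('pics/'+f+'.npy',{k:v for k,v in d.items()},allow_pickle=True); return d
def load(f): return np.load('pics/'+f+'.npy',allow_pickle=True).item()
def cam(d):
    R=cv2.Rodrigues(np.array(d['rvec'],float))[0]; t=np.array(d['tvec'],float).ravel()
    f=d['color'].shape[0]/2/np.tan(np.radians(d['fovy'])/2); return R,t,f
def toworld(d,u,v,z,fish=False):
    R,t,f=cam(d); x=(u-d['cx'])/f;y=(v-d['cy'])/f
    if fish:
        r=np.hypot(x,y); s=np.sin(r)/r if r>1e-9 else 1; ray=np.array([x*s,y*s,np.cos(r)])
    else: ray=np.array([x,y,1.])
    o=-R.T@t; w=R.T@ray; return o+w*(z-o[2])/w[2]
def topix(d,P,fish=False):
    R,t,f=cam(d); p=R@np.array(P,float)+t
    if fish:
        r=np.hypot(p[0],p[1]); th=np.arctan2(r,p[2]); return d['cx']+f*th*p[0]/r, d['cy']+f*th*p[1]/r
    return d['cx']+f*p[0]/p[2], d['cy']+f*p[1]/p[2]
E
python3 - <<'E'
from h import *
a=snap('scene','s0.png');b=snap('top','t0.png')
for d in(a,b):
    R,t,f=cam(d);print(-R.T@t,R[2],f,d['cx'],d['cy'])
im=cv2.imread('pics/t0.png');cv2.imwrite('pics/t0b.png',cv2.resize(im,(800,600),interpolation=cv2.INTER_CUBIC))
s=readout.get_state();print(s['time_s'],s['position'],s['orientation'],s['force'],bot.hold_point_z)
E
```

```text
[-0.23091234  1.02394227  0.77657051] [ 0.56487529 -0.66602206 -0.48716581] 450.73398137343605 250.05301988476762 195.7414902281947
[0.46589469 0.10374972 1.03208794] [ 0.15521527  0.00335861 -0.98787496] 396.25259618449434 259.66398101461846 185.50948370671625
0.1 [ 0.20102511 -0.56497645  0.40393206] [-3.09414368e+00 -5.34017770e-01  1.84073146e-04] [0.06946206 1.91590166 0.00433707] 0.1547
```

View pics/t0b.png

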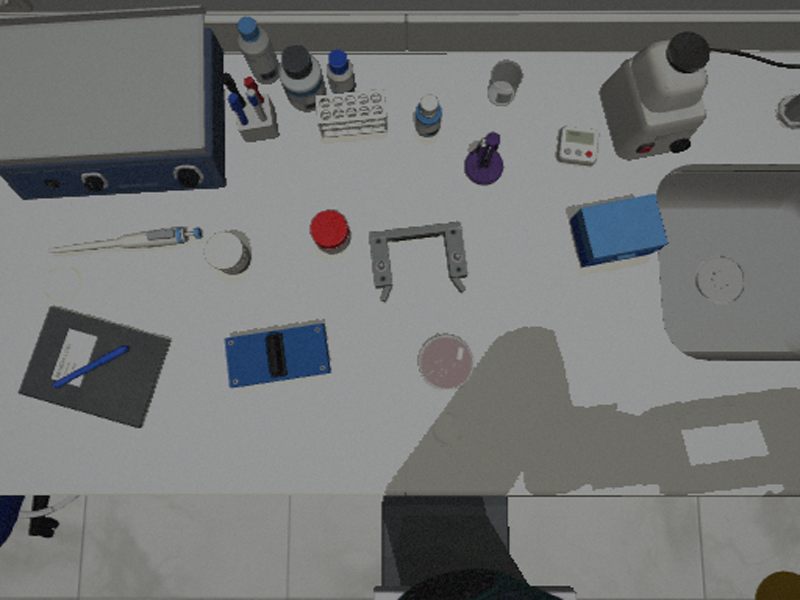

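View pics/s0.png

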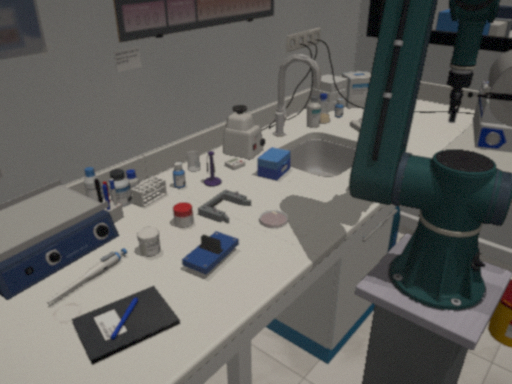

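The top view (1.5625x) shows the fixture at (420,255) with its mouth facing the robot. The dish is at (446,360), the cover at (277,355), the jar at (329,231), the cup at (228,253) and the tip box at (620,230). I'll enlarge the region that matters.

Run:
```python
import cv2
im=cv2.imread('pics/t0.png')[130:260,135:312];cv2.imwrite('pics/t0c.png',cv2.resize(im,None,fx=4.5,fy=4.5,interpolation=cv2.INTER_CUBIC))
```

```text
(no output)
```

View pics/t0c.png

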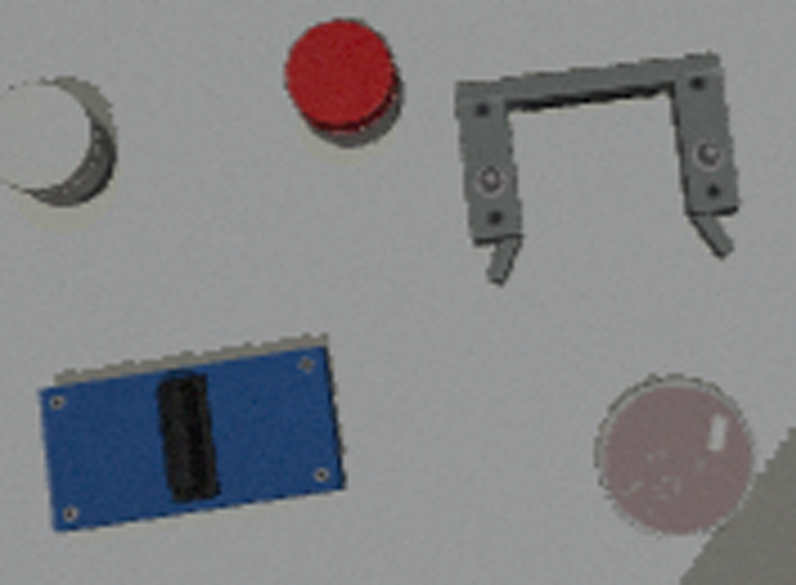

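The crop shows the pin tips at (490,179) and (708,152). The cover's top corners are at (41,388), (327,346), (344,488) and (55,531), and the dish centre is near (676,455).

Run:
```python
from h import *
d=load('t0.png')
W=lambda x,y,z: toworld(d,135+(x+.5)/4.5-.5,130+(y+.5)/4.5-.5,z)[:2]
pl,pr=W(490,179,.041),W(708,152,.041)
v=pl-pr; yaw=np.arctan2(v[1],v[0])-np.pi/2
print('pins',pl,pr,np.linalg.norm(v),'yaw',yaw,'fix',(pl+pr)/2)
# wall corners z=.026
for q in [(457,83),(718,55),(738,212),(474,242)]: print('wall',W(*q,.026))
C=np.array([W(*q,.038) for q in [(41,388),(327,346),(344,488),(55,531)]])
print('cover',C.mean(0),[np.linalg.norm(C[i]-C[i-1]) for i in range(4)])
e=C[0]+C[3]-C[1]-C[2]; print('cyaw',np.arctan2(e[1],e[0])-np.pi/2)
e=C[0]+C[1]-C[2]-C[3]; print('cyaw x',np.arctan2(e[1],e[0]))
print('bar top',W(186,436,.074))
print('dish',W(676,455,.012),W(597,455,.01),W(755,455,.01))
F=(pl+pr)/2; c,s=np.cos(yaw),np.sin(yaw)
D=W(676,455,.012)-F; print('dish in fix',c*D[0]+s*D[1],-s*D[0]+c*D[1])
```

```text
pins [0.66322762 0.14830996] [0.67874232 0.02468494] 0.12459474513141369 yaw 0.12484533759300698 fix [0.67098497 0.08649745]
wall [0.72294297 0.16847767]
wall [0.73951522 0.01694722]
wall [0.64684339 0.00675125]
wall [0.62952573 0.15790403]
cover [0.51747005 0.3131683 ] [np.float64(0.07966554241266657), np.float64(0.1609539998402354), np.float64(0.07961101980142779), np.float64(0.16067301976903292)]
cyaw 0.1464915713770074
cyaw x 0.14061235742834396
bar top [0.51655003 0.30879187]
dish [0.50899028 0.04280651] [0.50908499 0.08770567] [ 0.50906456 -0.0023181 ]
dish in fix -0.16617432848556957 -0.02317910620344488
```

Everything agrees with the given sizes:

| Item | Position (m) | Yaw (rad) |
|---|---|---|
| Fixture | (0.671, 0.0865) | ≈0.117 |
| Dish | (0.509, 0.043) | – |
| Cover | (0.5175, 0.313) | ≈0.143 |

I'll turn the tool to the fixture's yaw and move in behind the dish with the fingers about 45 mm apart, so they cradle it.

Request:
drive_tool --increments '[{"spin": 6.45,"tz": 3},{"spin": 6.45,"tz": 3}]' --jaw 0.47

```text
validation failed for argument at $.in...
```

Request:
drive_tool --increments '[{"tx": 2.7,"ty": -5.2},{"tx": 2.7,"ty": -5.2},{"tx": 2.7,"ty": -5.2},{"tx": 2.7,"ty": -5.2},{"tx": 2.7,"ty": -5.2},{"tx": 2.7,"ty": -5.2},{"tx": 2.7,"ty": -5.2},{"tx": 2.7,"ty": -5.2},{"tx": 2.7,"ty": -5.2},{"tx": 2.7,"ty": -5.2}]'

```text
validation failed for argument at $.in...
```

```bash
cat >> h.py <<'E'
from scipy.spatial.transform import Rotation
def delta(x,y,z,yaw=None):
    "tool-frame shift (cm) from the present pose to world x,y,z; spin deg to tool-x yaw"
    s=readout.get_state(); R=Rotation.from_rotvec(s['orientation']).as_matrix()
    cur=np.arctan2(R[1,0],R[0,0])
    print('t',s['time_s'],'pos',np.round(s['position'],4),'yaw',round(cur,4),'tilt z',np.round(R[:,2],4),'gap',s['finger_gap'],'F',np.round(s['force'],1))
    sp=0
    if yaw is not None:
        sp=np.degrees(cur-yaw); R=R@Rotation.from_rotvec([0,0,np.radians(sp)]).as_matrix()
    print('cm',np.round(R.T@(np.array([x,y,z])-s['position'])*100,2),'spin first',round(sp,2))
E
python3 -c "
from h import *
delta(.434,.0365,.174,.117)"
```

```text
t 0.1 pos [ 0.201  -0.565   0.4039] yaw 0.3418 tilt z [-4.0e-04  1.7e-03 -1.0e+00] gap 0.08513799692178904 F [0.1 1.9 0. ]
cm [ 30.16 -56.98  23.08] spin first 12.88
```

Request:
drive_tool --increments '[{"tx": 0,"ty": 0,"tz": 3,"spin": 6.4},{"tx": 0,"ty": 0,"tz": 3,"spin": 6.4}]' --jaw 0.47

```text
time_s: 0.35
position: [0.2011, -0.5652, 0.344]
orientation: [3.136, 0.18, 0.0]
force: [-0.1, -0.2, -1.4]
finger_gap: 0.0518
```

Request:
drive_tool --increments '[{"tx": 2.7,"ty": -5.2,"tz": 0,"spin": 0},{"tx": 2.7,"ty": -5.2,"tz": 0,"spin": 0},{"tx": 2.7,"ty": -5.2,"tz": 0,"spin": 0},{"tx": 2.7,"ty": -5.2,"tz": 0,"spin": 0},{"tx": 2.7,"ty": -5.2,"tz": 0,"spin": 0},{"tx": 2.7,"ty": -5.2,"tz": 0,"spin": 0},{"tx": 2.7,"ty": -5.2,"tz": 0,"spin": 0},{"tx": 2.7,"ty": -5.2,"tz": 0,"spin": 0},{"tx": 2.7,"ty": -5.2,"tz": 0,"spin": 0},{"tx": 2.7,"ty": -5.2,"tz": 0,"spin": 0}]'

```text
time_s: 1.6
position: [0.4081, -0.0151, 0.3448]
orientation: [3.136, 0.186, 0.0]
force: [1.3, -0.1, -0.1]
finger_gap: 0.0453
```

```bash
python3 -c "
from h import *
delta(.434,.0365,.174,.117)"
```

```text
t 1.6 pos [ 0.4081 -0.0151  0.3448] yaw 0.1184 tilt z [ 3.e-04 -1.e-04 -1.e+00] gap 0.04525779371723744 F [ 1.3 -0.1 -0.1]
cm [ 3.17 -4.83 17.08] spin first 0.08
```

Request:
drive_tool --increments '[{"tx": 3.2,"ty": -4.8,"tz": 0,"spin": 0},{"tx": 0,"ty": 0,"tz": 5,"spin": 0},{"tx": 0,"ty": 0,"tz": 5,"spin": 0},{"tx": 0,"ty": 0,"tz": 5,"spin": 0},{"tx": 0,"ty": 0,"tz": 1,"spin": 0},{"tx": 0,"ty": 0,"tz": 1.1,"spin": 0},{"tx": 0,"ty": 0,"tz": 0,"spin": 0}]'

```text
time_s: 2.48
position: [0.4344, 0.0343, 0.1743]
orientation: [3.136, 0.185, 0.002]
force: [-1.1, -0.3, 0.2]
finger_gap: 0.0452
```

Run:
```python
from h import *
delta(.434,.0365,.174,.117)
d=snap('wrist','w1.png');a=snap('top','t1.png')
im=np.hstack([cv2.imread('pics/w1.png'),cv2.resize(cv2.imread('pics/t1.png')[120:312,170:298],(256,384),interpolation=cv2.INTER_CUBIC)]);cv2.imwrite('pics/c1.png',im)
```

```text
t 2.475 pos [0.4344 0.0343 0.1743] yaw 0.1182 tilt z [ 0.0011  0.     -1.    ] gap 0.04519679285403552 F [-1.1 -0.3  0.2]
cm [-0.02 -0.22  0.03] spin first 0.07
```

View pics/c1.png

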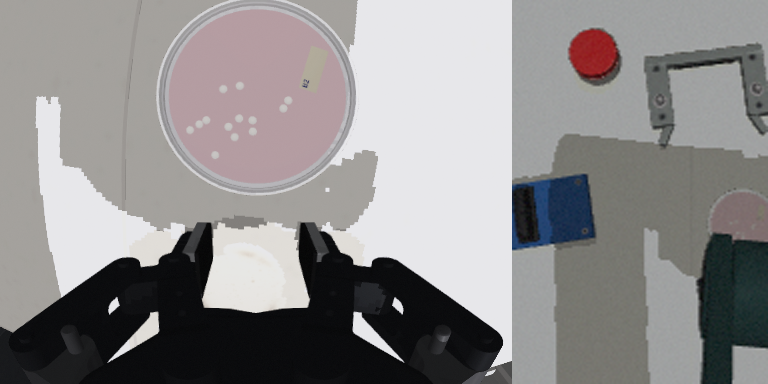

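The wrist view shows the dish centred at (257,98), between fingers at (195,250) and (318,250). It's well aligned, so I'll push: straight to contact, then diagonally onto the fixture axis.

Request:
drive_tool --increments '[{"tx": 2.2,"ty": 0,"tz": 0,"spin": 0},{"tx": 1.2,"ty": -0.26,"tz": 0,"spin": 0},{"tx": 1.2,"ty": -0.27,"tz": 0,"spin": 0},{"tx": 1.2,"ty": -0.27,"tz": 0,"spin": 0},{"tx": 1.2,"ty": -0.27,"tz": 0,"spin": 0},{"tx": 1.2,"ty": -0.27,"tz": 0,"spin": 0},{"tx": 1.2,"ty": -0.27,"tz": 0,"spin": 0},{"tx": 1.2,"ty": -0.27,"tz": 0,"spin": 0},{"tx": 1.2,"ty": -0.27,"tz": 0,"spin": 0},{"tx": 1.2,"ty": -0.27,"tz": 0,"spin": 0}]'

```text
time_s: 3.82
position: [0.5609, 0.0741, 0.1737]
orientation: [-3.136, -0.186, -0.0]
force: [-0.9, -0.2, 0.3]
finger_gap: 0.045
```

Run:
```python
from h import *
c,s=np.cos(.117),np.sin(.117)
delta(.671-.0503*c,.0865-.0503*s,.174,.117)
d=snap('wrist','w2.png');R,t,f=cam(d);print(f,d['cx'],d['cy'])
```

```text
t 3.825 pos [0.5609 0.0741 0.1737] yaw 0.1184 tilt z [ 0.e+00  1.e-04 -1.e+00] gap 0.04495115432365202 F [-0.9 -0.2  0.3]
cm [ 6.05  0.05 -0.03] spin first 0.08
297.3186396354542 255.39732682317788 187.33028635876457
```

View pics/w2.png

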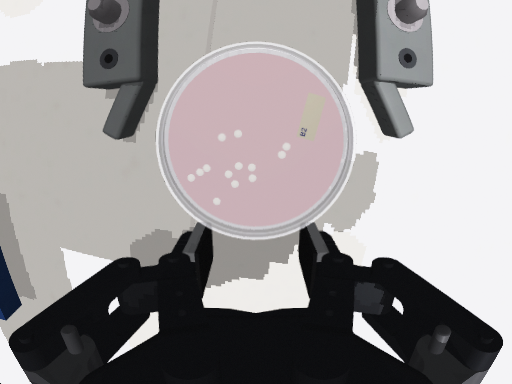

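The dish, centred at (255,141), is cradled between the lips at (120,130) and (396,130). I'll push it straight in.

Request:
drive_tool --increments '[{"tx": 1.1,"ty": 0.0,"tz": 0,"spin": 0},{"tx": 1.1,"ty": 0,"tz": 0,"spin": 0},{"tx": 1.1,"ty": 0,"tz": 0,"spin": 0},{"tx": 1.1,"ty": 0,"tz": 0,"spin": 0},{"tx": 0.8,"ty": 0,"tz": 0,"spin": 0},{"tx": 0.3,"ty": 0,"tz": 0,"spin": 0},{"tx": 0.2,"ty": 0,"tz": 0,"spin": 0},{"tx": 0,"ty": 0,"tz": 0,"spin": 0}]'

```text
time_s: 4.88
position: [0.6166, 0.0806, 0.1737]
orientation: [-3.136, -0.186, 0.0]
force: [-0.0, -0.7, 0.2]
finger_gap: 0.0453
```

Request:
drive_tool --increments '[{"tx": 0.2,"ty": 0,"tz": 0,"spin": 0},{"tx": 0,"ty": 0,"tz": 0,"spin": 0}]'

```text
time_s: 5.12
position: [0.6188, 0.0808, 0.1738]
orientation: [-3.136, -0.186, -0.0]
force: [-0.2, 0.2, 0.5]
finger_gap: 0.0456
```

Request:
drive_tool --increments '[{"tx": 0.2,"ty": 0,"tz": 0,"spin": 0},{"tx": 0,"ty": 0,"tz": 0,"spin": 0}]'

```text
time_s: 5.38
position: [0.6209, 0.081, 0.1738]
orientation: [-3.136, -0.186, -0.001]
force: [0.4, -0.3, -0.6]
finger_gap: 0.045
```

Request:
drive_tool --increments '[{"tx": 0.15,"ty": 0,"tz": 0,"spin": 0},{"tx": 0,"ty": 0,"tz": 0,"spin": 0}]'

```text
time_s: 5.62
position: [0.6222, 0.0812, 0.1737]
orientation: [-3.136, -0.186, 0.0]
force: [-0.4, 0.4, -0.2]
finger_gap: 0.0452
```

Run:
```python
from h import *
delta(.621,.081,.174,.117)
d=snap('wrist','w3.png')
```

```text
t 5.625 pos [0.6222 0.0812 0.1737] yaw 0.1184 tilt z [-3.e-04  1.e-04 -1.e+00] gap 0.045240812861302486 F [-0.4  0.4 -0.2]
cm [-0.12  0.01 -0.03] spin first 0.08
```

View pics/w3.png

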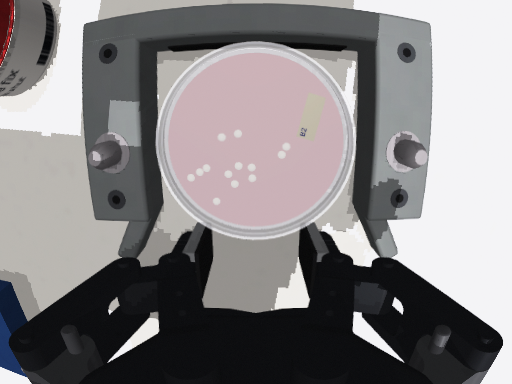

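The dish (centre (255,141)) is nearly at the stop, whose face is around rows 42–50. The pin tips are at (97,157) and (419,157). I'll use them to refine the fixture pose.

Run:
```python
from h import *
d=load('w3.png')
W=lambda x,y,z: toworld(d,x,y,z,True)[:2]
pl,pr=W(97,157,.041),W(419,157,.041); v=pl-pr;F=(pl+pr)/2;yaw=np.arctan2(v[1],v[0])-np.pi/2
print(pl,pr,np.linalg.norm(v),yaw,'F',F)
bl,br=W(110,153,.026),W(404,152,.026);v=bl-br
print('base',(bl+br)/2,np.linalg.norm(v),np.arctan2(v[1],v[0])-np.pi/2)
c,s=np.cos(yaw),np.sin(yaw)
for n,q in dict(dishc=(255.5,140.5,.015),dishfront=(255.5,42,.015),dishback=(255.5,239,.015),stop_top=(257,40,.026),stop_base=(257,50,.0)).items():
    D=W(*q)-F; print(n,np.round([c*D[0]+s*D[1],-s*D[0]+c*D[1]],4))
```

```text
[0.66403026 0.14856398] [0.67883795 0.02534068] 0.12410982723300668 0.11959612290850763 F [0.6714341  0.08695233]
base [0.67088241 0.08731532] 0.12720340148773854 0.12282086285699112
dishc [0.0019 0.0012]
dishfront [0.045  0.0012]
dishback [-0.0443  0.0012]
stop_top [0.0432 0.0006]
stop_base [0.0444 0.0004]
```

Request:
drive_tool --increments '[{"tx": 0.12,"ty": 0,"tz": 0,"spin": 0},{"tx": 0,"ty": 0,"tz": 0,"spin": 0}]'

```text
time_s: 5.92
position: [0.6227, 0.0813, 0.1736]
orientation: [-3.136, -0.186, 0.003]
force: [-3.4, -1.2, 1.8]
finger_gap: 0.0452
```

Request:
drive_tool --increments '[{"tx": 0.1,"ty": 0,"tz": 0,"spin": 0},{"tx": 0,"ty": 0,"tz": 0,"spin": 0}]'

```text
time_s: 6.18
position: [0.6231, 0.0814, 0.1735]
orientation: [-3.136, -0.186, 0.005]
force: [-6.2, -0.4, 3.8]
finger_gap: 0.0454
```

The reaction force shows the dish is against the stop. Next I'll back off, lift and go to the cover.

Request:
drive_tool --increments '[{"tx": -1.5,"ty": 0,"tz": 0,"spin": 0},{"tx": -2.5,"ty": 0,"tz": 0,"spin": 0},{"tx": -2,"ty": 0,"tz": -5,"spin": 0},{"tx": 0,"ty": 0,"tz": -6,"spin": 0},{"tx": 0,"ty": 0,"tz": -3,"spin": -1.5}]' --jaw 0

```text
time_s: 6.8
position: [0.5652, 0.0744, 0.3171]
orientation: [3.133, 0.228, 0.009]
force: [0.4, 0.4, -0.5]
finger_gap: 0.0854
```

```bash
python3 -c "
from h import *
delta(.5175,.3132,.30,.143)"
```

```text
t 6.8 pos [0.5652 0.0744 0.3171] yaw 0.1451 tilt z [ 6.e-03  3.e-04 -1.e+00] gap 0.08543051517531693 F [ 0.4  0.4 -0.5]
cm [ -1.33 -24.32   1.69] spin first 0.12
```

Request:
drive_tool --increments '[{"tx": -0.27,"ty": -4.9,"tz": 0,"spin": 0},{"tx": -0.27,"ty": -4.9,"tz": 0,"spin": 0},{"tx": -0.27,"ty": -4.9,"tz": 0,"spin": 0},{"tx": -0.27,"ty": -4.9,"tz": 0,"spin": 0},{"tx": -0.27,"ty": -4.7,"tz": 0,"spin": 0},{"tx": 0,"ty": 0,"tz": 0,"spin": 0}]'

```text
time_s: 7.55
position: [0.5155, 0.3156, 0.3139]
orientation: [-3.131, -0.233, -0.003]
force: [0.2, -0.3, 0.5]
finger_gap: 0.0852
```

Run:
```python
from h import *
delta(.5175,.3132,.216,.143)
a=snap('wrist','w4.png');b=snap('top','t4.png')
im=cv2.resize(cv2.imread('pics/t4.png')[130:226,190:318],(512,384),interpolation=cv2.INTER_CUBIC)
cv2.imwrite('pics/c4.png',cv2.resize(np.hstack([cv2.imread('pics/w4.png'),im[:,:288]]),None,fx=1,fy=1))
```

```text
t 7.55 pos [0.5155 0.3156 0.3139] yaw 0.1484 tilt z [ 0.0016  0.0018 -1.    ] gap 0.08517197151840468 F [ 0.2 -0.3  0.5]
cm [0.15 0.29 9.79] spin first 0.31
```

View pics/c4.png

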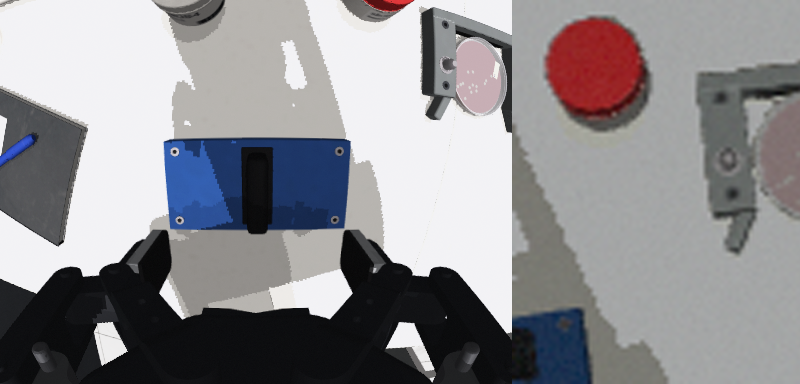

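In the wrist view the cover's top corners are at (164,141), (350,140), (344,229) and (170,228). The dish still sits in the fixture at the upper right. This gives a second measurement of the cover.

Run:
```python
from h import *
d=load('w4.png')
C=np.array([toworld(d,*q,.038,True)[:2] for q in [(164,141),(350,140),(344,229),(170,228)]])
print('cover',C.mean(0),[round(np.linalg.norm(C[i]-C[i-1]),4) for i in range(4)])
e=C[0]+C[3]-C[1]-C[2]; print(np.arctan2(e[1],e[0])-np.pi/2)
e=C[0]+C[1]-C[2]-C[3]; print(np.arctan2(e[1],e[0]))
print('bar top',toworld(d,257,192,.074,True)[:2])
x,y=C.mean(0); delta(x,y,.216,.145)
```

```text
cover [0.51641287 0.31578731] [np.float64(0.0796), np.float64(0.1589), np.float64(0.0816), np.float64(0.1602)]
0.14884793944639085
0.1511909880027899
bar top [0.52122421 0.31679018]
t 7.65 pos [0.5161 0.3129 0.3137] yaw 0.146 tilt z [ 6.e-04 -1.e-04 -1.e+00] gap 0.08541294541439576 F [-0.2 -0.1  0.1]
cm [ 0.07 -0.28  9.77] spin first 0.06
```

Request:
drive_tool --increments '[{"tx": 0.1,"ty": -0.15,"tz": 3,"spin": 0},{"tx": 0,"ty": 0,"tz": 3,"spin": 0},{"tx": 0,"ty": 0,"tz": 2.3,"spin": 0},{"tx": 0,"ty": 0,"tz": 1.5,"spin": 0},{"tx": 0,"ty": 0,"tz": 0,"spin": 0}]'

```text
time_s: 8.28
position: [0.5171, 0.3134, 0.2149]
orientation: [3.133, 0.225, -0.003]
force: [0.7, 0.5, 0.5]
finger_gap: 0.0853
```

Request:
drive_tool --increments '[{"tx": 0,"ty": 0,"tz": 0,"spin": 0},{"tx": 0,"ty": 0,"tz": 0,"spin": 0},{"tx": 0,"ty": 0,"tz": 0,"spin": 0},{"tx": 0,"ty": 0,"tz": 0,"spin": 0},{"tx": 0,"ty": 0,"tz": 0,"spin": 0},{"tx": 0,"ty": 0,"tz": 0,"spin": 0}]' --jaw 1 --newtons 80

```text
time_s: 9.02
position: [0.5173, 0.3147, 0.2161]
orientation: [-3.133, -0.227, -0.001]
force: [0.3, 0.9, 3.1]
finger_gap: 0.0151
```

```bash
python3 -c "
from h import *
delta(.5165,.3145,.30,.120)"
```

```text
t 9.025 pos [0.5173 0.3147 0.2161] yaw 0.1446 tilt z [ 6.e-04  6.e-04 -1.e+00] gap 0.015123791730913414 F [0.3 0.9 3.1]
cm [-0.08  0.01 -8.39] spin first 1.41
```

Request:
drive_tool --increments '[{"tx": 0,"ty": 0,"tz": -1,"spin": 0},{"tx": 0,"ty": 0,"tz": -2.4,"spin": 0},{"tx": 0,"ty": 0,"tz": -3,"spin": 0},{"tx": 0,"ty": 0,"tz": -2,"spin": 1.4},{"tx": 0,"ty": 0,"tz": 0,"spin": 0}]'

```text
time_s: 9.65
position: [0.5176, 0.3146, 0.3013]
orientation: [-3.135, -0.189, -0.004]
force: [0.5, 0.1, -3.9]
finger_gap: 0.0147
```

```bash
python3 -c "
from h import *
delta(.6712,.0868,.30,.120)
d=snap('wrist','w5.png')"
```

```text
t 9.65 pos [0.5176 0.3146 0.3013] yaw 0.1204 tilt z [ 0.0026  0.0011 -1.    ] gap 0.014715851755031647 F [ 0.5  0.1 -3.9]
cm [12.52 24.46  0.14] spin first 0.02
```

View pics/w5.png

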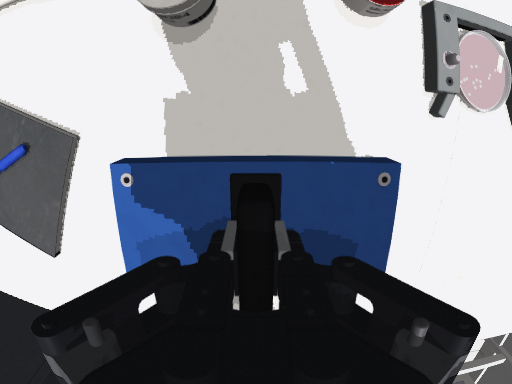

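The cover is held level, with its front top corners at (111,163) and (400,163). I'll work out its offset in the hand from these.

Run:
```python
from h import *
d=load('w5.png')
z=.3013-.198+.020
a,b=[toworld(d,*q,z,True)[:2] for q in [(111,163),(400,163)]]
v=a-b;yaw=np.arctan2(v[1],v[0])-np.pi/2
c=(a+b)/2-.04*np.array([np.cos(yaw),np.sin(yaw)])
print(np.linalg.norm(v),yaw,c, 'tcp .5176 .3146')
```

```text
0.15816075287089915 0.12101247240460289 [0.51718246 0.31575181] tcp .5176 .3146
```

The cover centre matches the TCP to within 1 mm, and its yaw is 0.121. I'll carry it over the fixture.

Request:
drive_tool --increments '[{"tx": 0.8,"ty": 1.5,"tz": 0,"spin": 0},{"tx": 1.7,"ty": 3.3,"tz": 0,"spin": 0},{"tx": 2,"ty": 4,"tz": 0,"spin": 0},{"tx": 2,"ty": 4,"tz": 0,"spin": 0},{"tx": 2,"ty": 4,"tz": 0,"spin": 0},{"tx": 1.7,"ty": 3.3,"tz": 0,"spin": 0},{"tx": 1.4,"ty": 2.6,"tz": 0,"spin": 0},{"tx": 0.9,"ty": 1.7,"tz": 0,"spin": 0},{"tx": 0,"ty": 0,"tz": 0,"spin": 0},{"tx": 0,"ty": 0,"tz": 0,"spin": 0}]'

```text
time_s: 10.95
position: [0.6698, 0.0878, 0.2991]
orientation: [-3.135, -0.189, 0.003]
force: [-0.2, 0.7, -2.4]
finger_gap: 0.015
```

```bash
python3 -c "
from h import *
delta(.6714,.0866,.246,.120)"
```

```text
t 10.95 pos [0.6698 0.0878 0.2991] yaw 0.1204 tilt z [-1.8e-03  6.0e-04 -1.0e+00] gap 0.014996619794898733 F [-0.2  0.7 -2.4]
cm [0.15 0.14 5.31] spin first 0.02
```

Request:
drive_tool --increments '[{"tx": 0.1,"ty": 0.1,"tz": 2,"spin": 0},{"tx": 0,"ty": 0,"tz": 2,"spin": 0},{"tx": 0,"ty": 0,"tz": 1.2,"spin": 0},{"tx": 0,"ty": 0,"tz": 0,"spin": 0},{"tx": 0,"ty": 0,"tz": 0,"spin": 0}]'

```text
time_s: 11.58
position: [0.6719, 0.0865, 0.2479]
orientation: [-3.136, -0.189, -0.001]
force: [0.2, -0.7, -3.2]
finger_gap: 0.0149
```

```bash
python3 -c "
from h import *
delta(.6714,.0866,.236,.120)"
```

```text
t 11.575 pos [0.6719 0.0865 0.2479] yaw 0.1202 tilt z [ 5.e-04  2.e-04 -1.e+00] gap 0.014903702359756488 F [ 0.2 -0.7 -3.2]
cm [-0.05 -0.02  1.19] spin first 0.01
```

Positioned. I'll lower it in small steps and watch the force.

Request:
drive_tool --increments '[{"tx": -0.03,"ty": 0,"tz": 0.5,"spin": 0},{"tx": 0,"ty": 0,"tz": 0.3,"spin": 0},{"tx": 0,"ty": 0,"tz": 0,"spin": 0}]'

```text
time_s: 11.95
position: [0.6712, 0.0863, 0.2395]
orientation: [-3.136, -0.189, 0.001]
force: [0.8, -0.2, -3.5]
finger_gap: 0.0147
```

Request:
drive_tool --increments '[{"tx": 0,"ty": 0,"tz": 0.2,"spin": 0},{"tx": 0,"ty": 0,"tz": 0,"spin": 0}]'

```text
time_s: 12.2
position: [0.6713, 0.0863, 0.2376]
orientation: [-3.136, -0.189, 0.0]
force: [-0.3, -0.0, -2.9]
finger_gap: 0.015
```

Request:
drive_tool --increments '[{"tx": 0,"ty": 0,"tz": 0.2,"spin": 0},{"tx": 0,"ty": 0,"tz": 0,"spin": 0}]'

```text
time_s: 12.45
position: [0.6713, 0.0864, 0.2355]
orientation: [-3.136, -0.189, 0.001]
force: [-0.1, 0.3, -2.9]
finger_gap: 0.0151
```

Request:
drive_tool --increments '[{"tx": 0,"ty": 0,"tz": 0.2,"spin": 0},{"tx": 0,"ty": 0,"tz": 0.2,"spin": 0},{"tx": 0,"ty": 0,"tz": 0,"spin": 0}]'

```text
time_s: 12.82
position: [0.6712, 0.0864, 0.2314]
orientation: [-3.136, -0.189, 0.001]
force: [-0.0, -0.4, -3.0]
finger_gap: 0.0147
```

Request:
drive_tool --increments '[{"tx": 0,"ty": 0,"tz": 0.2,"spin": 0},{"tx": 0,"ty": 0,"tz": 0.1,"spin": 0},{"tx": 0,"ty": 0,"tz": 0,"spin": 0}]'

```text
time_s: 13.2
position: [0.6714, 0.0864, 0.2293]
orientation: [-3.136, -0.189, -0.001]
force: [-2.0, 0.0, 2.5]
finger_gap: 0.0151
```

Request:
drive_tool --increments '[{"tx": 0,"ty": 0,"tz": 0.2,"spin": 0},{"tx": 0,"ty": 0,"tz": 0,"spin": 0}]'

```text
time_s: 13.45
position: [0.6715, 0.0864, 0.227]
orientation: [-3.136, -0.189, -0.001]
force: [-1.3, 0.4, 5.4]
finger_gap: 0.015
```

Request:
drive_tool --increments '[{"tx": 0,"ty": 0,"tz": 0.2,"spin": 0},{"tx": 0,"ty": 0,"tz": 0,"spin": 0}]'

```text
time_s: 13.7
position: [0.6715, 0.0864, 0.2252]
orientation: [-3.136, -0.189, -0.001]
force: [-2.3, -0.0, 7.6]
finger_gap: 0.015
```

The forces follow the spring as expected. I'll press on until the force rises sharply.

Request:
drive_tool --increments '[{"tx": 0,"ty": 0,"tz": 0.15,"spin": 0},{"tx": 0,"ty": 0,"tz": 0,"spin": 0}]'

```text
time_s: 13.95
position: [0.6714, 0.0865, 0.2245]
orientation: [-3.136, -0.189, -0.001]
force: [-4.6, 0.5, 12.0]
finger_gap: 0.015
```

Request:
drive_tool --increments '[{"tx": 0,"ty": 0,"tz": 0.1,"spin": 0},{"tx": 0,"ty": 0,"tz": 0,"spin": 0}]'

```text
time_s: 14.2
position: [0.6713, 0.0865, 0.2245]
orientation: [-3.136, -0.189, -0.001]
force: [-6.7, 0.3, 18.1]
finger_gap: 0.015
```

Request:
drive_tool --increments '[{"tx": 0,"ty": 0,"tz": 0.1,"spin": 0},{"tx": 0,"ty": 0,"tz": 0,"spin": 0},{"tx": 0,"ty": 0,"tz": 0,"spin": 0}]'

```text
time_s: 14.58
position: [0.6713, 0.0864, 0.2245]
orientation: [3.136, 0.189, 0.002]
force: [-9.6, 0.5, 25.8]
finger_gap: 0.0146
```

It bottomed hard at z = 0.2245, which puts the underside at about 26 mm. A last look to check.

Run:
```python
from h import *
delta(.6714,.0866,.2245,.120)
snap('wrist','w6.png');snap('scene','s6.png')
s=cv2.resize(cv2.imread('pics/s6.png')[165:265,130:300],None,fx=3.84/2,fy=3.84,interpolation=cv2.INTER_CUBIC)
s=cv2.resize(cv2.imread('pics/s6.png')[180:240,180:270],(576,384),interpolation=cv2.INTER_CUBIC)
w=cv2.resize(cv2.imread('pics/w6.png')[:,80:440],(224,239))
o=np.zeros((384,800,3),np.uint8);o[:239,:224]=w;o[:,224:]=s;cv2.imwrite('pics/c6.png',o)
```

```text
t 14.575 pos [0.6713 0.0864 0.2245] yaw 0.1203 tilt z [ 1.2e-03  1.0e-04 -1.0e+00] gap 0.014590020407549519 F [-9.6  0.5 25.8]
cm [ 0.01 -0.02 -0.  ] spin first 0.02
```

View pics/c6.png

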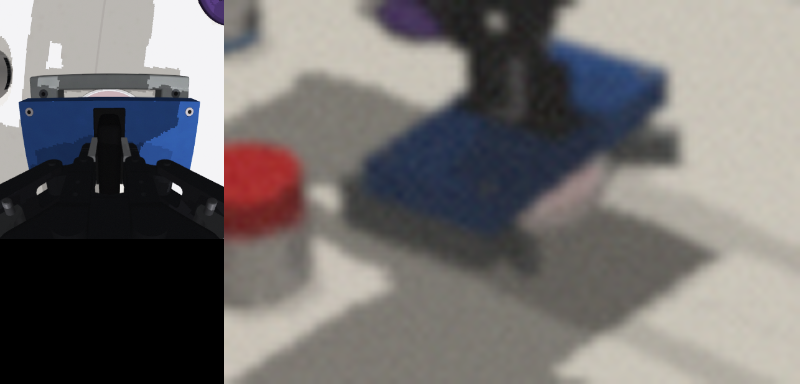

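The cover sits flush on the walls in the side view, with the dish showing under its front edge. An enlarged crop will show the dish against the back stop.

Run:
```python
from h import *
cv2.imwrite('pics/c7.png',cv2.resize(cv2.imread('pics/w6.png')[110:200,100:420],(800,225),interpolation=cv2.INTER_CUBIC))
```

```text
(no output)
```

View pics/c7.png

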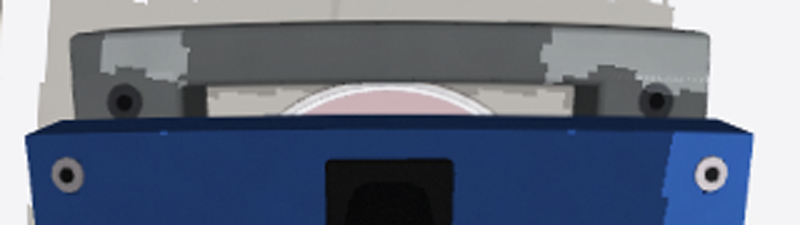

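The dish rim meets the back stop at (390,84) in the crop, and the cover lies square on the walls, pressed down with about 26 N. Handing in.

```bash
python3 -c "
from h import *
print(workorder.job_done()); s=readout.get_state(); print(s['time_s'],s['position'],s['force'],s['finger_gap'])"
```

```text
the job is handed in; nothing more can be done
None
the job is handed in; nothing more can be done
```

I pushed the dish into the fixture until it met the back stop. I then gripped the cover by its bar, fitted it over both pins and pressed it home. I handed the job in at about 14.7 s, still gripping the bar and holding the cover down.

**Last checks:**
- **Cover height:** it stopped hard at TCP z = 0.2245 m, so the underside is about 26.5 mm up against the 26 mm wall tops. Before that the force followed the pad's spring as expected.
- **Hold:** I was pressing with about 26 N down, with the bar still gripped (finger gap 15 mm).
- **Dish:** the last wrist picture shows its rim at the back stop and the cover square on the fixture.
- **Side force:** about 10 N built up along x as I pressed. I left it alone because the pose wasn't shifting.
- **Bystanders:** nothing I did went near the tip box, jar or cup, but I didn't measure their positions again at the end.
- **After hand-in:** the system gave no further readings, so the final second is unchecked.

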